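# Exchange the bottle on the stirrer with the squat one in the tipped rack

### The arm

A 6-joint arm with a two-finger parallel gripper is mounted at the origin on the work surface. World frame = base frame: x ahead of the robot, y to its left, z up, the work surface at z = 0. Lengths are in m, angles in rad, forces in N, time in s.
With the tool pointing down it reaches from about 0.325 to 0.85 m from the base axis. Payload 15.5 kg.
Tool frame: the origin (TCP) lies on the centre line of the jaws, within the pads' length; the fingertips stand 25 mm ahead of it and the grasp point (between the pads) lies 6 mm ahead of it (robot.tips_ahead is the distance from the TCP to the fingertips, in m); z points along the fingers, y is the line along which they close (so a half turn about z gives the same grasp; the last joint's range is limited). The gripper opens to 91 mm and grips with 3 to 60 N. Pads are 32 mm wide; open, the fingers measure 118 mm over their backs; the gripper's body (76 mm by 178 mm) begins 60 mm behind the grasp point.
Start: joints at [-1.317, 0.494, 1.345, -0, 1.302, -0.096], TCP at [0.214, -0.587, 0.239] pointing down, gripper open.
Joint ranges: [-2.91, 2.91], [-0.82, 2.16], [0.22, 2.67], [-1.22, 4.37], [0.12, 2.79], [-3.08, 3.08]. Speed limits (rad/s): [1.89, 1.89, 2.57, 3.01, 3.01, 3.01].

### API

Orientations are given as a unit quaternion [x, y, z, w].
In Python, from cell import robot gives the robot as it stands.
- The arm moves only by the tool servo_tool, never from a script. Its argument "motion" is one flat list of numbers, 7 for each row, row after row: the shift along the tool's x, y, z in cm, then the turn, a rotation vector about the tool's x, y, z in degrees, then the finger opening in cm, from 0 to 9.12. In form: [tx, ty, tz, wx, wy, wz, gripper, tx, ty, tz, wx, wy, wz, gripper, ...]. A call has exactly 10 rows; each row is the pose to reach, as a shift and turn from the pose commanded when the call began, along the tool's axes at that moment; what a row does not reach only later rows make up. A row lasts 1/8 s, in which the tool goes at most 62.5 mm and 10.7 degrees, less where a joint would pass 70% of its speed; a pose out of reach is approached as far as the arm can. A call with a gripper value outside its range is refused whole. The fingers move at their own pace and stop on an object; the grip force is fixed at half the most. Time passes only in rows, so rows that repeat a pose let the fingers close, or fill a call up. It gives the time, the measured TCP pose, the force, the opening and the grip force at its end, in the units of the state.
- robot.sense(): the state, without advancing time (a new reading comes with each control period).
- robot.snapshot(name): name is "scene" or "side" or "wrist"; returns a dict with "image" (400x640x3 uint8, red, green, blue), "fx", "fy", "cx", "cy" (pixels), "rvec" (rotation vector, rad) and "tvec" (3), from world to camera coordinates, as OpenCV has them; the wrist camera has in their place "tool_from_camera" (4x4, takes a point from camera to tool coordinates, whose origin is the TCP and whose axes are the flange's). Camera axes: x right, y down, z forward; pixel columns grow to the right and rows downward; lengths in m; the calibration is good to about 2 mm. The wrist camera is an equidistant fisheye: a pixel r from the principal point sees the ray r / f radians off the axis. A picture is of the moment at which its call begins: read the wrist's pose just before it. There is no depth.
- robot.hand_in(): hands the job in; it is judged then, once.
The state is a dict: "time_s": time; "joint_positions": joint angles; "joint_velocities": joint speeds; "effort": joint torques, N m; "ee_pos": TCP position; "orientation": TCP orientation; "force": force on the tool from outside, world axes, zero at the start; "moment": the same for the moment, N m; "opening": finger opening in m; "grip_force": force on a finger pad.
Only numpy, scipy, OpenCV 4.12 (cv2) and the standard library are available. Lean on these libraries where they do the work, as an engineer would, in place of code of your own. Each camera call takes 0.05 s, during which the arm holds its last target. There are 200 camera calls.

### The job

The mixed bottle on the stirrer is wanted for pipetting: exchange it with the squat bottle in the tipped wire rack, so that the cone-shouldered bottle rests snugly, foot and side, in the squat one's place in the rack and the squat bottle stands upright in the middle of the stirrer plate. They are glass, so set them down gently and never lay either of them over; there is bench room to park one meanwhile. Leave the other two bottles in the rack, the stack of dishes and the pipette can undisturbed.

Things in the scene. Friction and masses are not known exactly. Their poses are not given: they have to be found in the camera images.
- squat_bottle: The shortest of four amber glass bottles with black screw caps and 58 mm bodies (each 0.2 to 0.5 kg). Height 126 mm: straight body to 70 mm, shoulder narrowing to 40 mm diameter at 94 mm, cap 44 mm diameter from 98 to 126 mm. Starts in one of the rack's three bays, resting as told at bay0. Origin: centre of its underside; z along its axis to the cap.
- cone_bottle: The bottle with a long conical shoulder, standing on the stirrer at the start. Height 148 mm: straight body 58 mm diameter up to 78 mm, cone narrowing to 28 mm diameter at 118 mm, cap 34 mm diameter from 122 to 148 mm. Origin: centre of its underside; z runs along its axis to the cap.
- tall_bottle: Bystander in another bay of the rack. Height 174 mm: body 58 mm diameter up to 118 mm, cap 38 mm diameter from 146 to 174 mm. Origin: centre of its underside; z along its axis to the cap.
- middle_bottle: Bystander in the remaining bay of the rack. Height 156 mm: body 58 mm diameter up to 100 mm, cap 38 mm diameter from 128 to 156 mm. Origin: centre of its underside; z along its axis to the cap.
- rack: Fixed stainless wire rack with three bays side by side along its y at 78 mm pitch, which tips the bottles 25 degrees from vertical, caps towards its -x (the robot's side). Footprint x -74 to +64 mm, y -121 to +121 mm; wires up to 85 mm high. Origin: on the bench under the middle bay; z up.
- bay0 (a point): Bay at the rack's -y end: point on its foot plate, 32 mm above the bench, where the underside centre of a 58 mm bottle at rest lies. z: axis of such a bottle, 25 degrees from vertical, leaning to the rack's -x; y: the rack's y; x: up the sloping plate, away from the robot. The foot stands on the plate (x -33 to +37 mm), the side leans on two wires (see bay1).
- bay1 (a point): The same point of the middle bay; axes as for bay0. In each bay two 6 mm wires parallel to z, centred at x -26, y +-18 mm and 71 mm long, carry the bottle's side. The far side (+x) and the top are open. See bay2 for the dividers.
- bay2 (a point): The same point of the bay at the rack's +y end; axes as for bay0. 39 mm either side of each bay's point in y stand hoops of 4 mm wire, x -28 to +34 mm, up to 47 mm along z; they leave 8 mm either side of a bottle's body.
- stirrer: Fixed white magnetic stirrer, its panel with a knob towards its -x. Footprint x -115 to +90 mm, y -70 to +70 mm. Origin: on the bench; z up. The housing is 58 mm high and carries a round white plate.
- plate_centre (a point): Centre of the top of the stirrer's plate, which is 120 mm in diameter, level, 68 mm above the bench.
- pipette_can: Bystander: loose upright steel can, 65 mm diameter, 250 mm tall, 0.6 kg. Origin: centre of its underside.
- dish_stack: Bystander: loose stack of five clear dishes (one piece), 91 mm diameter, 75 mm high, 0.15 kg. Origin: centre of its underside.
- table: The level stainless bench top, its surface at z = 0; free bench lies between and beside the rack and the stirrer.

How it is judged:
At the end, for the whole second after the job is handed in: Cone bottle at rest in the bay the squat one left: foot within about 9 mm of the bay's point, axis within 0.15 rad. Squat bottle at rest upright (0.08 rad) on the stirrer plate within 20 mm of its centre. Other bottles, can and dishes within 15 mm of their start (((x of cone_bottle in the frame of bay0 between -0.008 and 0.01 m and y of cone_bottle in the frame of bay0 between -0.009 and 0.009 m and z of cone_bottle in the frame of bay0 between -0.006 and 0.008 m and angle between the z axis of cone_bottle and the z axis of bay0, either way round below 0.15 rad) or (x of cone_bottle in the frame of bay1 between -0.008 and 0.01 m and y of cone_bottle in the frame of bay1 between -0.009 and 0.009 m and z of cone_bottle in the frame of bay1 between -0.006 and 0.008 m and angle between the z axis of cone_bottle and the z axis of bay1, either way round below 0.15 rad) or (x of cone_bottle in the frame of bay2 between -0.008 and 0.01 m and y of cone_bottle in the frame of bay2 between -0.009 and 0.009 m and z of cone_bottle in the frame of bay2 between -0.006 and 0.008 m and angle between the z axis of cone_bottle and the z axis of bay2, either way round below 0.15 rad)) and horizontal distance between squat_bottle and plate_centre below 0.02 m and z of squat_bottle in the frame of plate_centre between -0.006 and 0.006 m and angle between squat_bottle's own z axis and vertical below 0.08 rad and linear speed of each of squat_bottle, cone_bottle below 0.02 m/s and angular speed of each of squat_bottle, cone_bottle below 0.2 rad/s and distance of each of tall_bottle, middle_bottle, pipette_can, dish_stack from where it was at the start of the episode below 0.015 m); the robot touches nothing.
It fails at once if one of the two bottles is laid over (more than 60 degrees from vertical) (angle between any of squat_bottle, cone_bottle's own z axis and vertical above 1.05 rad).
It fails at once if one of the two bottles is set down or knocked with more than 90 N (contact force between any of squat_bottle, cone_bottle and rack above 90 N or contact force between any of squat_bottle, cone_bottle and stirrer above 90 N or contact force between any of squat_bottle, cone_bottle and table above 90 N).
It fails at once if one of the two bottles is dropped (falls at over 0.4 m/s, unheld) ((contact force between squat_bottle and the fingers below 0.5 N and linear speed of squat_bottle above 0.4 m/s) or (contact force between cone_bottle and the fingers below 0.5 N and linear speed of cone_bottle above 0.4 m/s)).
It fails at once if a bystander (tall or middle bottle, pipette can, dish stack) is moved by more than 25 mm (distance of any of tall_bottle, middle_bottle, pipette_can, dish_stack from where it was at the start of the episode above 0.025 m).
It also fails if it takes over 72 s, if anything falls off the work surface, if the arm or the gripper's body presses on something with over 40 N, if the wrist force passes 120 N, or if a joint passes its speed limit or range.

## Working session

There is one attempt and no reset: what is moved stays moved. The work goes in short steps, Python scripts to look and compute and a tool call to move; the robot and the scene stay as the last step left them, time stands still between calls to the robot, and variables do not carry over. Pictures are saved under pics/ and viewed, at most 10 in all, crops included, and the job is handed in when it is done.

Besides the shell and the picture viewer there is one more tool, called after "Emit:" by a JSON object that holds its "op" and its "data", one argument or row to a line. servo_tool: Moves the arm, as the interface text tells. Its arguments: {"type":"object","properties":{"motion":{"type":"array"}},"required":["motion"]}

```bash
mkdir -p pics; ls; python3 - <<'E'
from cell import robot
import cv2,pickle
d={}
for n in("scene","side","wrist"):
    s=robot.snapshot(n); d[n]=s
    cv2.imwrite(f"pics/{n}0.png",s["image"][...,::-1])
    print(n,{k:v for k,v in s.items() if k!="image"})
pickle.dump(d,open("snap0.pkl","wb"))
print(robot.sense(),robot.tips_ahead)
E
```

```text
pics
scene {'fx': 436.28602342784166, 'fy': 436.28602342784166, 'cx': 311.51413915861497, 'cy': 207.05297287677493, 'rvec': array([ 1.31524091,  2.21508494, -0.96543572]), 'tvec': array([ 0.28241111, -0.2974217 ,  1.44933253])}
side {'fx': 449.03083035367945, 'fy': 449.03083035367945, 'cx': 327.1566690054241, 'cy': 205.0979534350589, 'rvec': array([ 2.2615728 , -0.68248995,  0.26392257]), 'tvec': array([-0.47985064,  0.26875617,  0.694532  ])}
wrist {'fx': 309.70691628693146, 'fy': 309.70691628693146, 'cx': 315.4244199065244, 'cy': 199.78065589775937, 'tool_from_camera': array([[ 5.19343831e-04, -9.72413797e-01, -2.33261952e-01,
         6.51950539e-02],
       [ 9.99999180e-01,  7.78062327e-04, -1.01711888e-03,
         1.72296251e-04],
       [ 1.17055277e-03, -2.33261233e-01,  9.72413403e-01,
        -1.46859536e-01],
       [ 0.00000000e+00,  0.00000000e+00,  0.00000000e+00,
         1.00000000e+00]])}
{'time_s': 0.15, 'joint_positions': array([-1.31752666e+00,  4.94059638e-01,  1.34596542e+00,  7.94298943e-09,
        1.30250704e+00, -9.54913499e-02]), 'joint_velocities': array([ 9.81218635e-05,  8.65786021e-04, -2.10319791e-03,  5.65383887e-04,
       -5.71419231e-04,  1.88767305e-03]), 'effort': array([-2.09273006e-03, -8.79199934e+01, -3.82053673e+01,  7.05427118e-02,
        5.01674367e-02, -8.87909096e-05]), 'ee_pos': array([ 0.21352595, -0.58711627,  0.23847122]), 'orientation': array([ 9.84834100e-01,  1.73498053e-01, -3.70139420e-05, -4.68264066e-04]), 'force': array([ 0.29421718,  0.14969862, -0.08707147]), 'moment': array([0.05954002, 0.01287755, 0.00037761]), 'grip_force': 0.0, 'opening': 0.09135122089677222} 0.025
```

View pics/scene0.png

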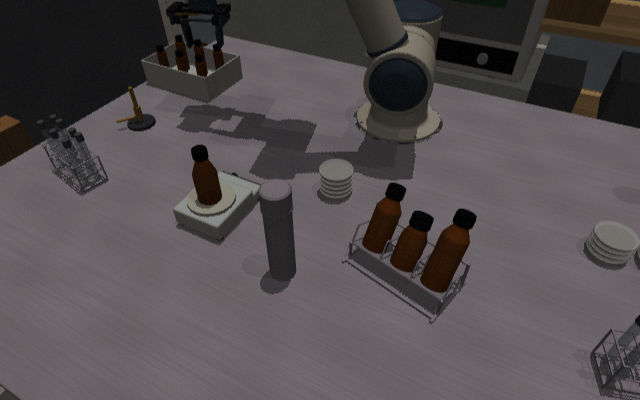

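View pics/side0.png

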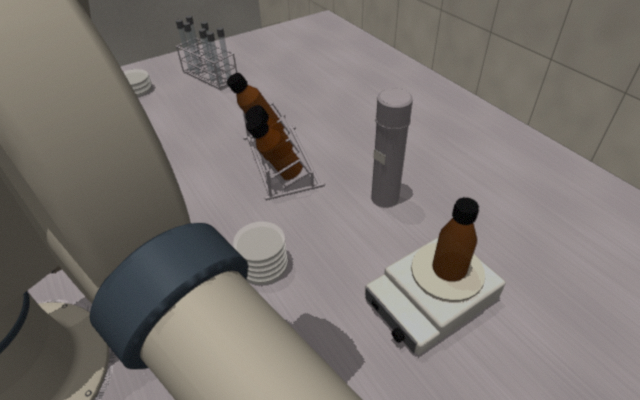

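```bash
python3 - <<'E'
import cv2,numpy as np
a=cv2.imread("pics/scene0.png");b=cv2.imread("pics/side0.png")
def c(im,x,y,w,h,s): return cv2.convertScaleAbs(cv2.resize(im[y:y+h,x:x+w],None,fx=s,fy=s,interpolation=cv2.INTER_CUBIC),alpha=1.6)
A=c(a,340,175,140,150,4) # 560x600
B=c(a,170,140,60,75,4); B2=c(a,170,140,60,75,4)
C=c(b,405,195,60,75,4)
im=np.zeros((600,800,3),np.uint8); im[:,:560]=A; im[:300,560:]=B; im[300:,560:]=c(b,360,190,150,165,1.6)[:300,:240] if 0 else c(b,420,190,60,75,4)
cv2.imwrite("pics/crop1.png",im)
E
```

```text
(no output)
```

View pics/crop1.png

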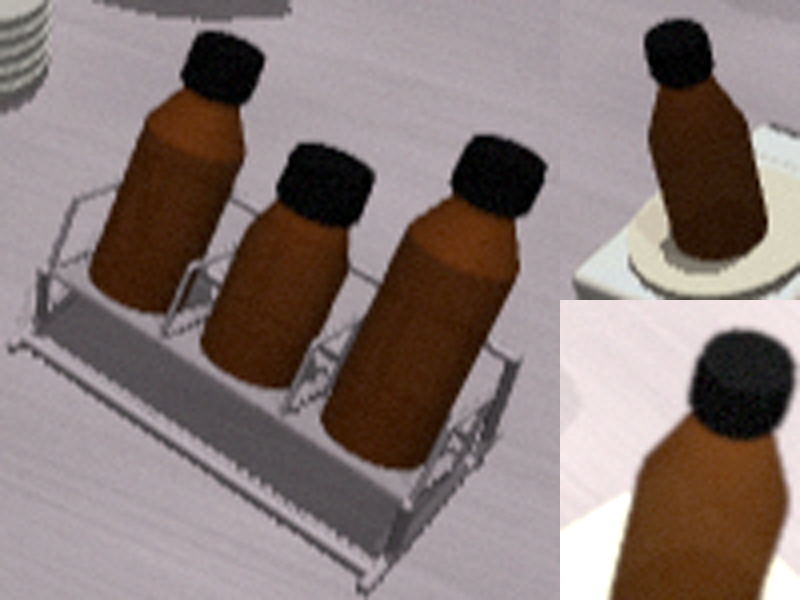

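```bash
cat > h.py <<'E'
import numpy as np,cv2,pickle
from scipy.spatial.transform import Rotation as R
from scipy.optimize import least_squares
d=pickle.load(open("snap0.pkl","rb"))
def K(s): return np.array([[s["fx"],0,s["cx"]],[0,s["fy"],s["cy"]],[0,0,1]])
def proj(n,P): 
    s=d[n]; return cv2.projectPoints(np.atleast_2d(P).astype(float),s["rvec"],s["tvec"],K(s),None)[0][:,0]
def atz(n,uv,z):
    s=d[n]; M=R.from_rotvec(s["rvec"]).as_matrix(); c=-M.T@s["tvec"]
    r=M.T@np.linalg.inv(K(s))@np.array([*uv,1]); return c+r*(z-c[2])/r[2]
def bay(p,i,h=0):
    x,y,yaw=p; t=np.radians(25)
    l=np.array([-h*np.sin(t),(i-1)*.078,.032+h*np.cos(t)])
    return R.from_euler('z',yaw).apply(l)+[x,y,0]
E
python3 - <<'E'
from h import *
for order in ((2,0),(0,2)):
    def f(p):
        q=np.array([bay(p,order[0],.142),bay(p,1,.112),bay(p,order[1],.160)])
        return (proj("scene",q)-[[395.75,192],[421.25,221.5],[464.75,219]]).ravel()
    for y0 in(0,-1,1):
        r=least_squares(f,[.5,.1,y0]); print(order,r.x,r.cost,r.fun.round(1))
    print(proj("side",[bay(r.x,order[0],.142),bay(r.x,1,.112),bay(r.x,order[1],.16)]))
print("cone scene",atz("scene",(199.75,153.25),.203),"side",atz("side",(465.5,211),.203))
print("can top",atz("scene",(275,187),.25),atz("side",(395,99),.25))
print("dish top",atz("scene",(336,170),.075),atz("side",(261,240),.075))
E
```

```text
(2, 0) [ 0.4943516   0.26441274 -3.27050827] 48.38404557342099 [-3.2  3.   5.4 -6.  -2.   2.8]
(2, 0) [ 0.4943516   0.26441276 -3.27050853] 48.38404557335404 [-3.2  3.   5.4 -6.  -2.   2.8]
(2, 0) [0.4943516  0.2644128  3.01267596] 48.38404557381666 [-3.2  3.   5.4 -6.  -2.   2.8]
[[264.30459624 123.09720324]
 [247.66565393 116.85895834]
 [242.31745974  80.04365647]]
(0, 2) [ 0.6089657   0.24259754 -0.24597289] 0.08101979101730722 [-0.2 -0.   0.1 -0.2  0.1  0.2]
(0, 2) [ 0.6089657   0.24259754 -0.24597289] 0.08101979101729893 [-0.2 -0.   0.1 -0.2  0.1  0.2]
(0, 2) [ 0.6089657   0.24259754 -0.24597289] 0.08101979101730758 [-0.2 -0.   0.1 -0.2  0.1  0.2]
[[258.39371913 124.53934236]
 [257.64587548 114.54275271]
 [238.24593956  80.92146542]]
cone scene [ 0.66089763 -0.24000144  0.203     ] side [ 0.6566835  -0.24675571  0.203     ]
can top [0.72399113 0.00464168 0.25      ] [ 0.714683   -0.00872908  0.25      ]
dish top [ 0.42726149 -0.01194203  0.075     ] [ 0.42206309 -0.0210811   0.075     ]
```

```bash
cat >> h.py <<'E'
YAW=1.325
def tool(tilt):  # tool x along rack y; tilt deg towards pointing away from robot
    x=np.array([np.cos(YAW),np.sin(YAW),0]); z=np.array([0,0,-1.]); y=np.cross(z,x)
    return R.from_matrix(np.c_[x,y,z])*R.from_rotvec([-np.radians(tilt),0,0])
def rel(gp,tilt,s=None,off=.006):
    "grasp-point target -> cm shift, deg turn from measured pose"
    from cell import robot
    s=s or robot.sense(); T=R.from_quat(s["orientation"]); G=tool(tilt)
    p=np.array(gp)-off*G.as_matrix()[:,2]
    print("cm",(T.inv().apply(p-s["ee_pos"])*100).round(2),"deg",np.degrees((T.inv()*G).as_rotvec()).round(2),"F",s["force"].round(1),"t",s["time_s"])
    return s
def wproj(P,s,w):
    T=R.from_quat(s["orientation"]); M=np.array(w["tool_from_camera"])
    q=T.inv().apply(np.atleast_2d(P)-s["ee_pos"]); c=(q-M[:3,3])@M[:3,:3]
    th=np.arctan2(np.hypot(c[:,0],c[:,1]),c[:,2]); ph=np.arctan2(c[:,1],c[:,0])
    return np.c_[w["cx"]+w["fx"]*th*np.cos(ph),w["cy"]+w["fy"]*th*np.sin(ph)]
def watz(uv,z,s,w):
    T=R.from_quat(s["orientation"]); M=np.array(w["tool_from_camera"])
    u=np.array([uv[0]-w["cx"],uv[1]-w["cy"]])/w["fx"]; th=np.hypot(*u)
    r=np.array([*(u/th*np.sin(th)),np.cos(th)]); r=T.apply(M[:3,:3]@r); c=T.apply(M[:3,3])+s["ee_pos"]
    return c+r*(z-c[2])/r[2]
E
python3 - <<'E'
from h import *
print(tool(25).as_matrix().round(2), R.from_euler('z',-.246).apply([np.sin(np.radians(25)),0,-np.cos(np.radians(25))]))
rel((.64,-.25,.31),0)
E
```

```text
[[ 0.24  0.88  0.41]
 [ 0.97 -0.22 -0.1 ]
 [ 0.    0.42 -0.91]] [ 0.40989504 -0.10291868 -0.90630779]
cm [ 51.6  -17.12  -7.73] deg [-5.000e-02 -3.000e-02 -5.593e+01] F [ 0.3  0.1 -0.1] t 0.15
```

Emit:
{"op": "servo_tool", "data": {
  "motion": [2, -0.5, -3, 0, 0, -5, 9, 7, -2, -6, 0, 0, -11, 9, 13, -4, -7.7, 0, 0, -18, 9, 19, -6, -7.7, 0, 0, -25, 9, 25, -8, -7.7, 0, 0, -32, 9, 31, -10, -7.7, 0, 0, -39, 9, 37, -12.2, -7.7, 0, 0, -46, 9, 43, -14.3, -7.7, 0, 0, -52, 9, 48, -16, -7.7, 0, 0, -56, 9, 51.6, -17.1, -7.7, 0, 0, -56, 9]
}}

```text
time_s: 1.4
ee_pos: [0.6418, -0.248, 0.3155]
orientation: [0.787, 0.617, 0.0, -0.0]
force: [-0.1, 0.3, 0.1]
opening: 0.09
grip_force: 0.0
```

```bash
python3 - <<'E'
from h import *
from cell import robot
s=rel((.658,-.243,.203),0)
w=robot.snapshot("wrist"); pickle.dump((s,w),open("w1.pkl","wb"))
cv2.imwrite("pics/w1.png",cv2.convertScaleAbs(w["image"][...,::-1],alpha=1.6))
print(s["ee_pos"],s["joint_positions"].round(2),wproj([[.658,-.243,.216],[.658,-.243,.068]],s,w))
E
```

```text
cm [ 0.86  1.46 10.65] deg [-0.03 -0.02  0.24] F [-0.1  0.3  0.1] t 1.4
[ 0.6418285  -0.24795311  0.31547718] [-0.46  0.53  1.06  0.    1.55 -0.21] [[333.34645193 196.92940541]
 [326.92675635 171.24544579]]
```

View pics/w1.png

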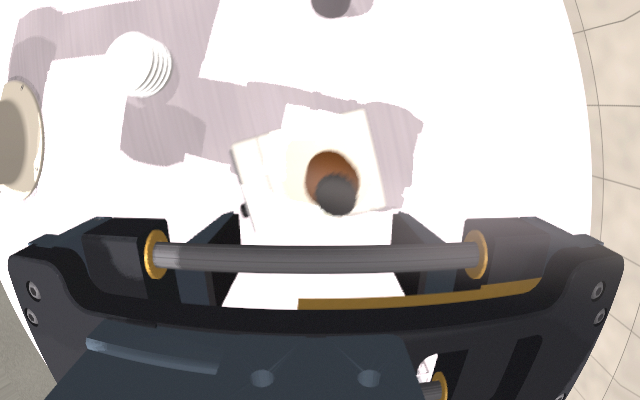

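```bash
python3 - <<'E'
from h import *
s,w=pickle.load(open("w1.pkl","rb"))
c=w["image"][95:220,225:400,::-1].astype(float)
c=np.clip((c-20)*0.95,0,255).astype(np.uint8)
cv2.imwrite("pics/w1c.png",cv2.resize(c,None,fx=4,fy=4,interpolation=cv2.INTER_CUBIC))
print(watz((337,195),.216,s,w))
E
```

```text
[ 0.66126822 -0.24213829  0.216     ]
```

View pics/w1c.png

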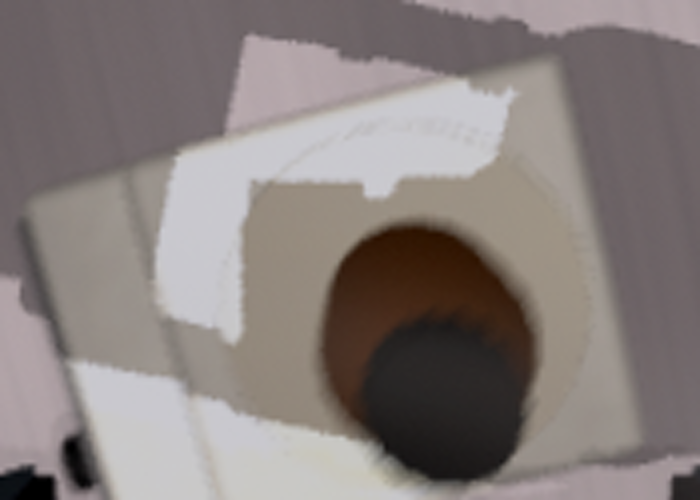

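```bash
python3 - <<'E'
from h import *
s,w=pickle.load(open("w1.pkl","rb"))
print(watz((327.5,169.2),.068,s,w))
for c in((.66,-.242),(.655,-.235),):
    a=np.linspace(0,2*np.pi,73); P=np.c_[c[0]+.06*np.cos(a),c[1]+.06*np.sin(a),0*a+.068]
    q=(wproj(P,s,w)-[225,95])*4; print(c,q.min(0),q.max(0))
rel((.661,-.242,.203),0)
E
```

```text
[ 0.65933372 -0.2405904   0.068     ]
(0.66, -0.242) [226.61752323 113.33104522] [597.18228341 480.2642503 ]
(0.655, -0.235) [206.19738343  95.61567103] [577.94509781 463.9936032 ]
cm [ 0.73  1.54 10.61] deg [ 0.01 -0.09  0.28] F [-0.9  5.2 -1.1] t 1.45
```

Emit:
{"op": "servo_tool", "data": {
  "motion": [0.4, 0.8, 1, 0, 0, 0.3, 7, 0.75, 1.55, 3, 0, 0, 0.3, 7, 0.75, 1.55, 6, 0, 0, 0.3, 7, 0.75, 1.55, 9, 0, 0, 0.3, 7, 0.75, 1.55, 10.6, 0, 0, 0.3, 7, 0.75, 1.55, 10.6, 0, 0, 0.3, 6, 0.75, 1.55, 10.6, 0, 0, 0.3, 2, 0.75, 1.55, 10.6, 0, 0, 0.3, 2, 0.75, 1.55, 10.6, 0, 0, 0.3, 2, 0.75, 1.55, 10.6, 0, 0, 0.3, 2]
}}

```text
time_s: 2.7
ee_pos: [0.6574, -0.2469, 0.2106]
orientation: [0.79, 0.614, 0.0, 0.001]
force: [1.0, 0.1, 5.5]
opening: 0.0332
grip_force: 30.0
```

```bash
python3 - <<'E'
from h import *
rel((.41,-.31,.25),0)
E
```

```text
cm [-12.23 -22.4   -4.56] deg [ 0.08  0.01 -0.23] F [1.  0.1 5.5] t 2.7
```

Emit:
{"op": "servo_tool", "data": {
  "motion": [0, 0, -1, 0, 0, 0, 2, 0, 0, -3, 0, 0, 0, 2, 0, -1, -4.6, 0, 0, 0, 2, -1.5, -4, -4.6, 0, 0, 0, 2, -4, -8, -4.6, 0, 0, 0, 2, -7, -13, -4.6, 0, 0, 0, 2, -10, -18, -4.6, 0, 0, 0, 2, -12, -21.5, -4.6, 0, 0, 0, 2, -12.2, -22.4, -4.6, 0, 0, 0, 2, -12.2, -22.4, -4.6, 0, 0, 0, 2]
}}

```text
time_s: 3.95
ee_pos: [0.4094, -0.3094, 0.2564]
orientation: [0.79, 0.613, 0.0, 0.0]
force: [0.3, -0.0, -4.3]
opening: 0.0331
grip_force: 30.0
```

```bash
python3 - <<'E'
from h import *
from cell import robot
s=rel((.41,-.31,.137),0); print(s["ee_pos"])
w=robot.snapshot("wrist"); c=robot.snapshot("side")
im=np.vstack([cv2.convertScaleAbs(w["image"][50:330,100:540],alpha=1.3)[...,::-1],cv2.resize(c["image"][120:400,200:640],(440,280))[...,::-1]])
cv2.imwrite("pics/p1.png",im)
E
```

```text
cm [-0.04  0.07 11.34] deg [ 0.03  0.   -0.28] F [ 0.3 -0.  -4.3] t 3.95
[ 0.40935318 -0.30942743  0.25639123]
```

View pics/p1.png

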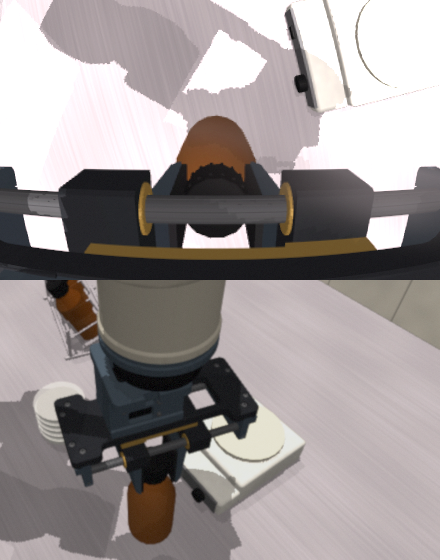

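Emit:
{"op": "servo_tool", "data": {
  "motion": [0, 0, 2.5, 0, 0, 0, 2, 0, 0, 6, 0, 0, 0, 2, 0, 0, 9, 0, 0, 0, 2, 0, 0, 10.5, 0, 0, 0, 2, 0, 0, 11, 0, 0, 0, 2, 0, 0, 11.2, 0, 0, 0, 2, 0, 0, 11.35, 0, 0, 0, 2, 0, 0, 11.35, 0, 0, 0, 2, 0, 0, 11.35, 0, 0, 0, 7, 0, 0, 11.35, 0, 0, 0, 7]
}}

```text
time_s: 5.3
ee_pos: [0.4099, -0.3098, 0.1428]
orientation: [0.79, 0.613, 0.0, 0.0]
force: [-0.2, -0.2, 0.4]
opening: 0.05
grip_force: 0.0
```

```bash
python3 - <<'E'
from h import *
s=rel((.41,-.31,.25),0); print(s["ee_pos"],s["opening"])
print(atz("side",(448,273),.068))
B=bay((.6090,.2426,-.246),1,.112); print(B); rel(B+tool(25).apply([0,0,-.12]),25)
E
```

```text
cm [ -0.02   0.02 -11.32] deg [ 0.04  0.02 -0.24] F [-0.2 -0.2  0.4] t 5.3
[ 0.40993089 -0.30984666  0.14280351] 0.049977167275011135
[ 0.64764679 -0.25287691  0.068     ]
[0.56309176 0.25412689 0.13350647]
cm [ 58.41  -4.43 -10.52] deg [-24.96   0.08  -0.23] F [-0.2 -0.2  0.4] t 5.3
```

Emit:
{"op": "servo_tool", "data": {
  "motion": [0, 0, -2, 0, 0, 0, 8, 0, 0, -6, 0, 0, 0, 9, 0, 0, -11, 0, 0, 0, 9, 5, 0, -13, -2, 0, 0, 9, 11, -0.5, -13, -5, 0, 0, 9, 17, -1, -13, -8, 0, 0, 9, 23, -1.5, -13, -11, 0, 0, 9, 29, -2, -13, -14, 0, 0, 9, 35, -2.5, -12.5, -17, 0, 0, 9, 41, -3, -12, -20, 0, 0, 9]
}}

```text
time_s: 6.55
ee_pos: [0.4822, 0.0969, 0.263]
orientation: [0.778, 0.604, 0.108, 0.138]
force: [2.1, -1.5, 0.3]
opening: 0.0902
grip_force: 0.0
```

```bash
python3 - <<'E'
from h import *
B=bay((.6090,.2426,-.246),1,.112); s=rel(B+tool(25).apply([0,0,-.12]),25);print(s["joint_positions"].round(2))
E
```

```text
cm [17.21 -1.83  0.99] deg [-4.82  0.02 -0.24] F [ 2.1 -1.5  0.3] t 6.55
[ 0.17  0.16  1.87 -0.2   0.8   0.53]
```

Emit:
{"op": "servo_tool", "data": {
  "motion": [4, 0, 0, -1, 0, 0, 9, 9, -0.5, 0.5, -2, 0, 0, 9, 13, -1, 0.7, -3, 0, 0, 9, 16, -1.5, 1, -4, 0, 0, 9, 17, -1.8, 1, -5, 0, -0.2, 9, 17, -1.8, 1, -5, 0, -0.2, 9, 17, -1.8, 1, -5, 0, -0.2, 9, 17, -1.8, 1, -5, 0, -0.2, 9, 17, -1.8, 1, -5, 0, -0.2, 9, 17, -1.8, 1, -5, 0, -0.2, 9]
}}

```text
time_s: 7.8
ee_pos: [0.5111, 0.2626, 0.247]
orientation: [0.77, 0.6, 0.132, 0.171]
force: [-0.3, -0.6, 0.1]
opening: 0.09
grip_force: 0.0
```

```bash
python3 - <<'E'
from h import *
from cell import robot
p=(.6090,.2426,-.246)
B=bay(p,1,.112); s=rel(B,25);print(s["ee_pos"])
w=robot.snapshot("wrist"); pickle.dump((s,w),open("w2.pkl","wb"))
q=wproj([bay(p,0,.156),bay(p,1,.126),bay(p,2,.174)],s,w); print(q)
x,y=q[1].astype(int)
im=cv2.resize(w["image"][max(0,y-110):y+60,x-130:x+130,::-1],None,fx=3,fy=3,interpolation=cv2.INTER_CUBIC); print(x-130,max(0,y-110))
cv2.imwrite("pics/w2.png",im)
E
```

```text
cm [ 0.46 -0.04 11.9 ] deg [-0.01  0.1  -0.04] F [-0.3 -0.6  0.1] t 7.8
[0.5110777  0.26261873 0.2469931 ]
[[314.61296351 296.3240506 ]
 [314.60336957 198.55212011]
 [314.2773251  101.47877974]]
184 88
```

View pics/w2.png

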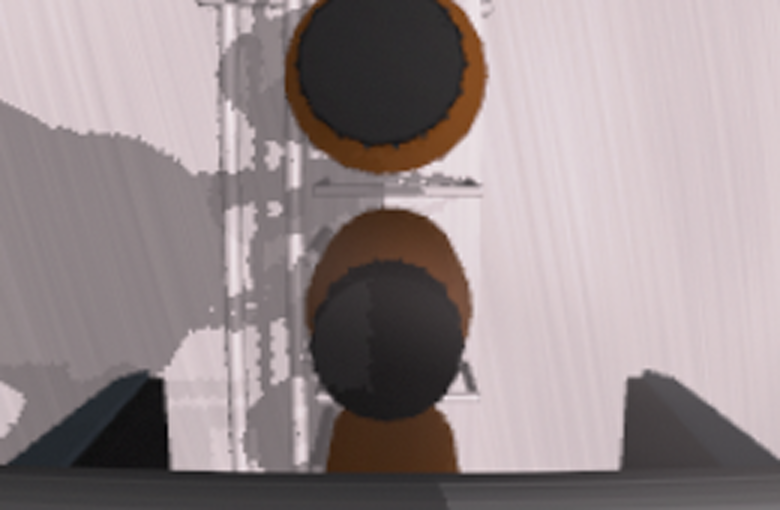

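Emit:
{"op": "servo_tool", "data": {
  "motion": [0.2, -0.1, 1, 0, 0, 0, 9, 0.25, -0.15, 3.5, 0, 0, 0, 9, 0.25, -0.15, 6.5, 0, 0, 0, 9, 0.25, -0.15, 9.5, 0, 0, 0, 8, 0.25, -0.15, 11.4, 0, 0, 0, 7, 0.25, -0.15, 11.8, 0, 0, 0, 7, 0.25, -0.15, 11.8, 0, 0, 0, 6, 0.25, -0.15, 11.8, 0, 0, 0, 5.5, 0.25, -0.15, 11.8, 0, 0, 0, 5, 0.25, -0.15, 11.8, 0, 0, 0, 4.8]
}}

```text
time_s: 9.1
ee_pos: [0.5586, 0.2535, 0.1398]
orientation: [0.77, 0.6, 0.133, 0.171]
force: [0.0, -0.0, -0.5]
opening: 0.0481
grip_force: 0.0
```

Emit:
{"op": "servo_tool", "data": {
  "motion": [0, 0, 0, 0, 0, 0, 3.5, 0, 0, 0, 0, 0, 0, 3, 0, 0, 0, 0, 0, 0, 3, 0, 0, 0, 0, 0, 0, 3, 0, 0, 0, 0, 0, 0, 3, 0, 0, 0, 0, 0, 0, 3, 0, 0, 0, 0, 0, 0, 3, 0, 0, 0, 0, 0, 0, 3, 0, 0, 0, 0, 0, 0, 3, 0, 0, 0, 0, 0, 0, 3]
}}

```text
time_s: 10.35
ee_pos: [0.5584, 0.2534, 0.1394]
orientation: [0.77, 0.6, 0.133, 0.171]
force: [-5.5, 2.1, 6.1]
opening: 0.0434
grip_force: 30.0
```

```bash
python3 - <<'E'
from h import *
from cell import robot
p=(.6090,.2426,-.246)
s=rel(bay(p,1,.112),25);print(s["ee_pos"],s["orientation"])
w=robot.snapshot("wrist"); pickle.dump((s,w),open("w3.pkl","wb"))
q=wproj([bay(p,1,.126)],s,w); print(q)
a=robot.snapshot("scene")["image"]
A=cv2.resize(a[175:325,340:480],None,fx=2.8,fy=2.8,interpolation=cv2.INTER_CUBIC)
B=cv2.resize(w["image"][40:300,190:450],(390,390))
im=np.zeros((420,800,3),np.uint8); im[:,:392]=A[:420,:392]; im[:390,400:790]=B
cv2.imwrite("pics/w3.png",cv2.convertScaleAbs(im,alpha=1.4)[...,::-1])
E
```

```text
cm [0.18 0.15 0.12] deg [-0.01  0.08 -0.01] F [-5.5  2.1  6.1] t 10.35
[0.55842003 0.253435   0.13943106] [0.76994136 0.60032544 0.13251985 0.17099171]
[[317.5339202  258.71023794]]
```

View pics/w3.png

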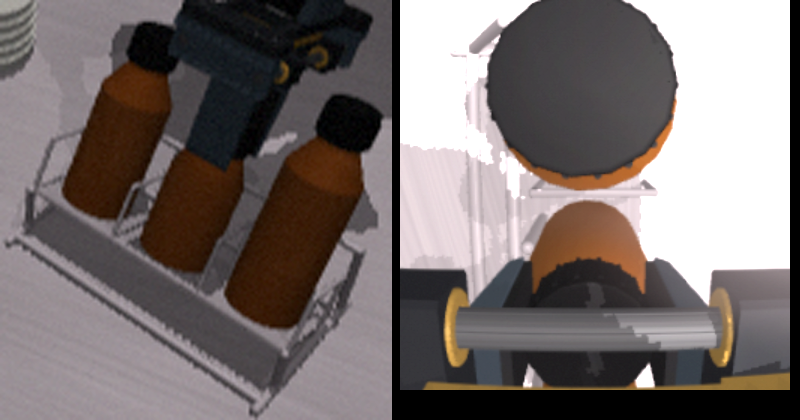

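Emit:
{"op": "servo_tool", "data": {
  "motion": [0, 0.1, -0.4, 0, 0, 0, 3, 0, 0.2, -1, 0, 0, 0, 3, 0, 0.3, -2, 0, 0, 0, 3, 0, 0.3, -3.5, 0, 0, 0, 3, 0, 0.3, -5, 0, 0, 0, 3, 0, 0.3, -7, 0, 0, 0, 3, 0, 0.3, -9, 0, 0, 0, 3, 0, 0.3, -10.5, 0, 0, 0, 3, 0, 0.3, -11, 0, 0, 0, 3, 0, 0.3, -11, 0, 0, 0, 3]
}}

```text
time_s: 11.7
ee_pos: [0.5161, 0.2642, 0.2404]
orientation: [0.77, 0.6, 0.133, 0.171]
force: [0.1, 0.7, -2.6]
opening: 0.0434
grip_force: 30.0
```

```bash
python3 - <<'E'
from h import *
s,w=pickle.load(open("w3.pkl","rb")); T=R.from_quat(s["orientation"])
a=np.linspace(0,2*np.pi,73)
for dx in(-.003,0,.003):
    q=wproj(T.apply(np.c_[dx+.022*np.cos(a),.022*np.sin(a),0*a+.007-.0142])+s["ee_pos"],s,w); print(dx,q.min(0).round(1),q.max(0).round(1))
rel((.659,-.241,.28),0)
rel((.56,.05,.28),0)
E
```

```text
-0.003 [270.6 226. ] [358.6 304.7]
0 [270.3 219.9] [358.9 300. ]
0.003 [270.  213.8] [359.2 295.1]
cm [-45.51  25.64   6.98] deg [ 2.5e+01  7.0e-02 -2.0e-02] F [ 0.1  0.7 -2.6] t 11.7
cm [-19.71  10.51  -0.11] deg [ 2.5e+01  7.0e-02 -2.0e-02] F [ 0.1  0.7 -2.6] t 11.7
```

Emit:
{"op": "servo_tool", "data": {
  "motion": [-1.5, 0.8, 0, 2, 0, 0, 3, -4, 2.1, 0, 5, 0, 0, 3, -7.5, 4, 0, 8, 0, 0, 3, -11.5, 6.1, 0, 11, 0, 0, 3, -15.5, 8.3, 0, 15, 0, 0, 3, -19.7, 10.5, 0, 19, 0, 0, 3, -24, 13, 1.2, 22, 0, 0, 3, -28, 15.4, 2.3, 25, 0, 0, 3, -32, 17.7, 3.3, 25, 0, 0, 3, -36, 20, 4.4, 25, 0, 0, 3]
}}

```text
time_s: 12.95
ee_pos: [0.6225, -0.1357, 0.2843]
orientation: [0.789, 0.614, -0.001, -0.0]
force: [0.5, 0.4, -1.9]
opening: 0.0435
grip_force: 30.0
```

```bash
python3 - <<'E'
from h import *
s=rel((.659,-.241,.28),0);print(s["ee_pos"])
E
```

```text
cm [-9.31  6.12 -0.17] deg [-0.08  0.09 -0.09] F [ 0.5  0.4 -1.9] t 12.95
[ 0.62246757 -0.13574007  0.28426464]
```

Emit:
{"op": "servo_tool", "data": {
  "motion": [-3, 2, 0, 0, 0, 0, 3, -6, 4, 0, 0, 0, 0, 3, -8.5, 5.5, 1, 0, 0, 0, 3, -9.5, 6.1, 3, 0, 0, 0, 3, -9.5, 6.1, 5, 0, 0, 0, 3, -9.5, 6.1, 6.5, 0, 0, 0, 3, -9.5, 6.1, 7.2, 0, 0, 0, 3, -9.5, 6.1, 7.2, 0, 0, 0, 3, -9.5, 6.1, 7.2, 0, 0, 0, 3, -9.5, 6.1, 7.2, 0, 0, 0, 3]
}}

```text
time_s: 14.2
ee_pos: [0.6583, -0.2409, 0.2142]
orientation: [0.789, 0.615, -0.0, 0.001]
force: [0.5, 0.5, -3.2]
opening: 0.0435
grip_force: 30.0
```

```bash
python3 - <<'E'
from h import *
from cell import robot
s=rel((.659,-.241,.181),0);print(s["ee_pos"])
a=robot.snapshot("scene")["image"];b=robot.snapshot("side")["image"]
im=np.hstack([cv2.resize(a[100:240,150:290],(390,390)),cv2.resize(b[170:340,380:550],(390,390))])
cv2.imwrite("pics/s1.png",cv2.convertScaleAbs(im,alpha=1.3)[...,::-1])
E
```

```text
cm [0.01 0.07 2.72] deg [ 0.05  0.09 -0.04] F [ 0.5  0.5 -3.2] t 14.2
[ 0.65829394 -0.24085675  0.21418663]
```

View pics/s1.png

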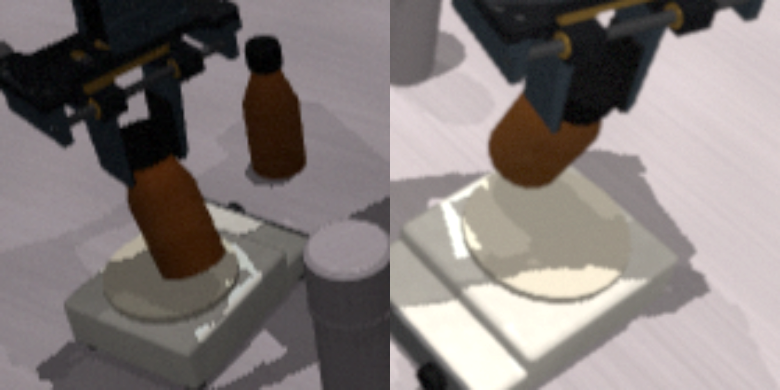

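```bash
python3 - <<'E'
from h import *
from cell import robot
s=robot.sense(); T=R.from_quat(s["orientation"])
piv=s["ee_pos"]+T.apply([.002,0,.006])
def ax(a,b,h): return piv+T.apply((R.from_euler('y',a)*R.from_euler('x',b)).apply([0,0,h]))
for a in range(-50,51,10):
    P=ax(np.radians(a),0,.113); print(a,P.round(3),proj("scene",P).round(1),proj("side",P).round(1))
def f(v): return np.r_[(proj("scene",ax(*v,.113))-[218.9,192.6]).ravel(),(proj("side",ax(*v,.113))-[435,235]).ravel()]
r=least_squares(f,[.2,0]);print(np.degrees(r.x),r.fun)
E
```

```text
-50 [ 0.638 -0.323  0.135] [[184.8 161.1]] [[485.4 280.4]]
-40 [ 0.641 -0.31   0.121] [[189.3 167.9]] [[478.  278.7]]
-30 [ 0.645 -0.294  0.11 ] [[194.1 174.3]] [[470.5 275. ]]
-20 [ 0.649 -0.277  0.102] [[199.1 180. ]] [[463.2 269.6]]
-10 [ 0.654 -0.258  0.097] [[204.2 185. ]] [[456.3 262.6]]
0 [ 0.659 -0.239  0.095] [[209.2 189.1]] [[449.8 254.3]]
10 [ 0.664 -0.22   0.097] [[214.1 192.1]] [[444. 245.]]
20 [ 0.668 -0.202  0.102] [[218.7 194.1]] [[438.8 234.9]]
30 [ 0.673 -0.184  0.11 ] [[222.9 194.9]] [[434.3 224.3]]
40 [ 0.676 -0.169  0.121] [[226.5 194.4]] [[430.7 213.2]]
50 [ 0.68  -0.155  0.135] [[229.5 192.5]] [[427.9 202. ]]
[20.32518637  2.59795807] [1.64509425 0.44527761 0.92927002 0.32635637]
```

Emit:
{"op": "servo_tool", "data": {
  "motion": [0, 0, 0, 0, -2, 0, 3, 0, 0, 0, 0, -5, 0, 3, 0.1, 0, 0, 0, -8, 0, 3, 0.1, 0, 0, 0, -11, 0, 3, 0.2, 0, 0, 0, -14, 0, 3, 0.2, 0, 0, 0, -17, 0, 3, 0.2, 0, 0, 0, -19, 0, 3, 0.2, 0, 0, 0, -20, 0, 3, 0.2, 0, 0, 0, -20, 0, 3, 0.2, 0, 0, 0, -20, 0, 3]
}}

```text
time_s: 15.55
ee_pos: [0.6585, -0.2391, 0.2136]
orientation: [0.777, 0.605, -0.137, 0.107]
force: [-0.1, 0.4, -2.3]
opening: 0.0435
grip_force: 30.0
```

```bash
python3 - <<'E'
from h import *
from cell import robot
s=robot.sense();print(s["ee_pos"],s["orientation"].round(3)); T=R.from_quat(s["orientation"]); print("down in tool",T.inv().apply([0,0,-1]))
a=robot.snapshot("scene")["image"];b=robot.snapshot("side")["image"]
im=np.hstack([cv2.resize(a[100:240,150:290],(390,390)),cv2.resize(b[170:340,380:550],(390,390))])
cv2.imwrite("pics/s2.png",cv2.convertScaleAbs(im,alpha=1.3)[...,::-1])
E
```

```text
[ 0.65849018 -0.23910861  0.2135529 ] [ 0.777  0.605 -0.137  0.107]
down in tool [3.42933868e-01 6.65713339e-05 9.39359547e-01]
```

View pics/s2.png

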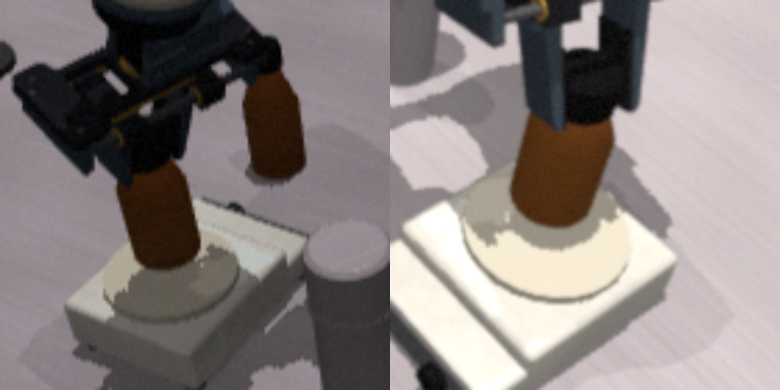

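Emit:
{"op": "servo_tool", "data": {
  "motion": [0.2, 0, 0.56, 0, 0, 0, 3, 0.5, 0, 1.4, 0, 0, 0, 3, 0.72, 0, 1.97, 0, 0, 0, 3, 0.82, 0, 2.25, 0, 0, 0, 3, 0.86, 0, 2.35, 0, 0, 0, 3, 0.89, 0, 2.44, 0, 0, 0, 3, 0.91, 0, 2.49, 0, 0, 0, 3, 0.93, 0, 2.54, 0, 0, 0, 3, 0.93, 0, 2.54, 0, 0, 0, 3, 0.93, 0, 2.54, 0, 0, 0, 3]
}}

```text
time_s: 16.9
ee_pos: [0.6585, -0.2389, 0.1865]
orientation: [0.777, 0.605, -0.138, 0.107]
force: [1.1, -0.2, -2.2]
opening: 0.0437
grip_force: 30.0
```

Emit:
{"op": "servo_tool", "data": {
  "motion": [0.02, 0, 0.05, 0, 0, 0, 3, 0.03, 0, 0.09, 0, 0, 0, 3, 0.05, 0, 0.14, 0, 0, 0, 3, 0.07, 0, 0.19, 0, 0, 0, 3, 0.07, 0, 0.19, 0, 0, 0, 3, 0.07, 0, 0.19, 0, 0, 0, 3, 0.07, 0, 0.19, 0, 0, 0, 3, 0.07, 0, 0.19, 0, 0, 0, 3, 0.07, 0, 0.19, 0, 0, 0, 3, 0.07, 0, 0.19, 0, 0, 0, 3]
}}

```text
time_s: 18.15
ee_pos: [0.6587, -0.2389, 0.1855]
orientation: [0.777, 0.605, -0.137, 0.108]
force: [-2.8, 2.8, 9.6]
opening: 0.0434
grip_force: 30.0
```

Emit:
{"op": "servo_tool", "data": {
  "motion": [0, 0, 0.05, 0, 0, 0, 3, 0, 0, 0.05, 0, 0, 0, 3, 0, 0, 0.05, 0, 0, 0, 4.4, 0, 0, 0.05, 0, 0, 0, 4.6, 0, 0, 0.05, 0, 0, 0, 5, 0, 0, 0.05, 0, 0, 0, 5.5, 0, 0, 0.05, 0, 0, 0, 6.5, 0, 0, 0.05, 0, 0, 0, 8, 0, 0, 0.05, 0, 0, 0, 9, 0, 0, 0.05, 0, 0, 0, 9]
}}

```text
time_s: 19.4
ee_pos: [0.6585, -0.239, 0.1839]
orientation: [0.777, 0.605, -0.138, 0.107]
force: [0.4, -0.5, -0.1]
opening: 0.0892
grip_force: 0.0
```

```bash
python3 - <<'E'
from h import *
rel((.6585,-.2389,.29),0)
rel((.41,-.306,.27),0)
E
```

```text
cm [ -3.84  -0.   -10.53] deg [-2.000e-02  2.008e+01 -5.000e-02] F [ 0.4 -0.5 -0.1] t 19.4
cm [-14.96 -22.46  -4.33] deg [-2.000e-02  2.008e+01 -5.000e-02] F [ 0.4 -0.5 -0.1] t 19.4
```

Emit:
{"op": "servo_tool", "data": {
  "motion": [0, 0, -1, 0, 0, 0, 9, 0, 0, -3.5, 0, 0, 0, 9, 0, 0, -7, 0, 0, 0, 9, -1.5, 0, -11, 0, 3, 0, 9, -4, -3, -12, 0, 8, 0, 9, -7, -8, -11, 0, 13, 0, 9, -10, -13, -9, 0, 18, 0, 9, -13, -18.5, -6, 0, 20, 0, 9, -15, -22.5, -4.5, 0, 20, 0, 9, -15, -22.5, -4.5, 0, 20, 0, 9]
}}

```text
time_s: 20.65
ee_pos: [0.4067, -0.3063, 0.2781]
orientation: [0.79, 0.614, -0.001, -0.0]
force: [-0.2, 0.6, 0.3]
opening: 0.0897
grip_force: 0.0
```

```bash
cat >> h.py <<'E'
def orange(im,box=None):
    h=cv2.cvtColor(im,cv2.COLOR_RGB2HSV); m=((h[...,0]<15)&(h[...,1]>140)&(h[...,2]>25)).astype(np.uint8)
    n,l,st,c=cv2.connectedComponentsWithStats(m); return [(st[i].tolist(),c[i].round(1).tolist()) for i in range(1,n) if st[i,4]>60]
def dark(im,t=75):
    m=(im.max(2)<t).astype(np.uint8)
    n,l,st,c=cv2.connectedComponentsWithStats(m); return [(st[i].tolist(),c[i].round(1).tolist()) for i in range(1,n) if st[i,4]>60]
E
python3 - <<'E'
from h import *
from cell import robot
s=rel((.411,-.3045,.136),0);print(s["ee_pos"])
w=robot.snapshot("wrist"); pickle.dump((s,w),open("w4.pkl","wb"))
c=robot.snapshot("scene"); v=robot.snapshot("side"); pickle.dump((c,v),open("sc4.pkl","wb"))
print("wrist",orange(w["image"]),wproj([[.411,-.3045,.148],[.411,-.3045,0]],s,w))
print(dark(w["image"]))
for n,q in(("scene",c),("side",v)): print(n,orange(q["image"])); print(proj(n,[[.659,-.239,.068+h] for h in (0,.035,.112)]).round(1).tolist())
E
```

```text
cm [ 0.29  0.39 13.61] deg [-0.07  0.08 -0.22] F [-0.2  0.6  0.3] t 20.65
[ 0.40673628 -0.30626779  0.27806762]
wrist [([477, 58, 65, 52, 2387], [506.9, 86.1]), ([305, 156, 32, 14, 283], [320.9, 162.4])] [[319.72338521 195.52325883]
 [318.44889656 171.98535251]]
[([0, 7, 18, 104, 708], [9.2, 54.4]), ([527, 56, 47, 47, 1772], [550.1, 79.8]), ([385, 65, 27, 93, 628], [398.3, 116.2]), ([477, 67, 39, 43, 1157], [494.6, 89.7]), ([307, 156, 33, 16, 149], [323.8, 160.6]), ([301, 178, 39, 39, 1144], [320.3, 197.1]), ([8, 212, 616, 188, 83023], [304.9, 318.0])]
scene [([545, 0, 63, 26, 663], [577.3, 11.3]), ([157, 51, 12, 14, 66], [161.5, 57.5]), ([0, 116, 30, 42, 496], [12.1, 135.5]), ([237, 125, 22, 39, 570], [247.3, 143.9]), ([195, 167, 29, 38, 675], [209.0, 186.0]), ([363, 197, 38, 57, 1266], [382.0, 224.7]), ([421, 224, 49, 68, 1847], [445.3, 257.9])]
[[211.1, 197.4], [208.6, 186.6], [202.6, 161.1]]
side [([237, 86, 41, 39, 784], [255.3, 104.5]), ([257, 123, 38, 48, 955], [275.1, 146.6]), ([431, 233, 41, 46, 835], [454.5, 258.8]), ([330, 362, 40, 38, 1193], [348.9, 383.2])]
[[447.1, 264.4], [450.8, 251.0], [459.8, 218.1]]
```

Emit:
{"op": "servo_tool", "data": {
  "motion": [0, 0, 1, 0, 0, 0, 9, 0, 0, 3, 0, 0, 0, 9, 0, 0, 5, 0, 0, 0, 9, 0, 0, 6, 0, 0, 0, 9, 0, 0, 7, 0, 0, 0, 9, 0, 0, 7, 0, 0, 0, 9, 0, 0, 7, 0, 0, 0, 9, 0, 0, 7, 0, 0, 0, 9, 0, 0, 7, 0, 0, 0, 9, 0, 0, 7, 0, 0, 0, 9]
}}

```text
time_s: 22.05
ee_pos: [0.4097, -0.3059, 0.2079]
orientation: [0.789, 0.615, -0.001, 0.0]
force: [-0.1, -0.3, -1.5]
opening: 0.0899
grip_force: 0.0
```

```bash
python3 - <<'E'
from h import *
from cell import robot
s,w=pickle.load(open("w4.pkl","rb")); P=watz((320.5,197.1),.148,s,w); print(P)
s=rel((*P[:2],.137),0);print(s["ee_pos"])
w=robot.snapshot("wrist")
print(wproj([[*P[:2],.148]],s,w)); print(dark(w["image"],60)[:8])
E
```

```text
[ 0.41132953 -0.30611383  0.148     ]
cm [0.03 0.17 6.49] deg [ 0.    0.09 -0.05] F [-0.1 -0.3 -1.5] t 22.05
[ 0.40968753 -0.30585863  0.20789128]
[[317.86579195 221.27236057]]
[([574, 47, 53, 57, 2476], [600.1, 75.6]), ([396, 54, 32, 112, 944], [411.7, 114.5]), ([8, 195, 614, 205, 74111], [296.8, 321.9]), ([392, 216, 25, 29, 465], [401.2, 233.1])]
```

Emit:
{"op": "servo_tool", "data": {
  "motion": [0.05, 0.1, 1, 0, 0, 0, 8, 0.05, 0.1, 3, 0, 0, 0, 7, 0.05, 0.1, 5, 0, 0, 0, 6, 0.05, 0.1, 6.2, 0, 0, 0, 5, 0.05, 0.1, 6.5, 0, 0, 0, 4, 0.05, 0.1, 6.5, 0, 0, 0, 3.8, 0.05, 0.1, 6.5, 0, 0, 0, 2, 0.05, 0.1, 6.5, 0, 0, 0, 2, 0.05, 0.1, 6.5, 0, 0, 0, 2, 0.05, 0.1, 6.5, 0, 0, 0, 2]
}}

```text
time_s: 23.35
ee_pos: [0.411, -0.3059, 0.1432]
orientation: [0.789, 0.615, -0.001, 0.001]
force: [0.3, 0.3, 6.5]
opening: 0.0331
grip_force: 30.0
```

```bash
python3 - <<'E'
from h import *
s=rel((.41,-.305,.22),0);print(s["ee_pos"],s["opening"],s["grip_force"])
p=(.6090,.2426,-.246); H=s["ee_pos"][2]-.006; print("H",H)
rel(bay(p,1,H)+tool(25).apply([0,.003,-.11]),25)
E
```

```text
cm [ 0.05 -0.11 -8.28] deg [ 0.04  0.11 -0.05] F [0.3 0.3 6.5] t 23.35
[ 0.41098625 -0.30592621  0.1432124 ] 0.03309719195921503 30.001121194800362
H 0.1372124034107313
cm [ 58.    -4.61 -12.07] deg [-24.96   0.12  -0.03] F [0.3 0.3 6.5] t 23.35
```

Emit:
{"op": "servo_tool", "data": {
  "motion": [0, 0, -0.4, 0, 0, 0, 2, 0, 0, -1.2, 0, 0, 0, 2, 0, 0, -2.5, 0, 0, 0, 2, 0, 0, -4, 0, 0, 0, 2, 0, 0, -6, 0, 0, 0, 2, 0.1, 0, -8, 0, 0, 0, 2, 0.3, 0, -10, 0, 0, 0, 2, 0.7, 0, -11.5, 0, 0, 0, 2, 1.3, -0.1, -12.5, 0, 0, 0, 2, 2.1, -0.2, -13, 0, 0, 0, 2]
}}

```text
time_s: 24.6
ee_pos: [0.4139, -0.2841, 0.2731]
orientation: [0.789, 0.615, -0.001, 0.0]
force: [-0.4, 0.8, -3.9]
opening: 0.033
grip_force: 30.0
```

Emit:
{"op": "servo_tool", "data": {
  "motion": [1.1, -0.1, 0, -0.5, 0, 0, 2, 2.4, -0.2, 0, -1, 0, 0, 2, 4, -0.4, 0, -2, 0, 0, 2, 5.8, -0.5, 0, -3, 0, 0, 2, 7.8, -0.7, 0, -4, 0, 0, 2, 9.9, -0.8, 0, -5, 0, 0, 2, 12.1, -1, 0, -6, 0, 0, 2, 14.4, -1.2, 0, -7, 0, 0, 2, 16.8, -1.4, 0, -8, 0, 0, 2, 19.2, -1.6, 0, -9, 0, 0, 2]
}}

```text
time_s: 25.85
ee_pos: [0.4452, -0.0929, 0.2725]
orientation: [0.786, 0.613, 0.048, 0.063]
force: [-0.3, 0.4, -4.8]
opening: 0.0332
grip_force: 30.0
```

```bash
python3 - <<'E'
from h import *
p=(.6090,.2426,-.246)
s=rel(bay(p,1,.137)+tool(25).apply([0,.003,-.11]),25);print(s["ee_pos"])
E
```

```text
cm [36.52 -2.83  0.52] deg [-15.95   0.06  -0.02] F [-0.3  0.4 -4.8] t 25.85
[ 0.44516834 -0.0928612   0.27248859]
```

Emit:
{"op": "servo_tool", "data": {
  "motion": [2.4, -0.2, 0, -1, 0, 0, 2, 4.8, -0.4, 0, -2.5, 0, 0, 2, 7.2, -0.6, 0, -4, 0, 0, 2, 9.6, -0.7, 0, -5.5, 0, 0, 2, 12, -0.9, 0.1, -7, 0, 0, 2, 14.4, -1.1, 0.1, -8.5, 0, 0, 2, 16.8, -1.3, 0.2, -10, 0, 0, 2, 19.2, -1.5, 0.2, -11.5, 0, 0, 2, 21.6, -1.7, 0.3, -13, 0, 0, 2, 24, -1.9, 0.3, -14, 0, 0, 2]
}}

```text
time_s: 27.1
ee_pos: [0.4853, 0.1442, 0.2661]
orientation: [0.773, 0.603, 0.123, 0.157]
force: [-1.1, -3.8, 1.7]
opening: 0.0331
grip_force: 30.0
```

```bash
python3 - <<'E'
from h import *
p=(.6090,.2426,-.246)
s=rel(bay(p,1,.137)+tool(25).apply([0,.003,-.11]),25);print(s["ee_pos"])
E
```

```text
cm [12.55 -0.89  0.  ] deg [-1.98  0.03 -0.  ] F [-1.1 -3.8  1.7] t 27.1
[0.48530876 0.14423712 0.2661118 ]
```

Emit:
{"op": "servo_tool", "data": {
  "motion": [-0.5, 0, -0.3, 0, 0, 0, 2, -1.2, 0, -1, 0, 0, 0, 2, -2, 0, -2, 0, 0, 0, 2, -3, 0, -3.5, 0, 0, 0, 2, -4, 0, -5, 0, 0, 0, 2, -4.5, 0, -6, 0, 0, 0, 2, -5, 0, -7, 0, 0, 0, 2, -5, 0, -7.5, 0, 0, 0, 2, -5, 0, -7.8, 0, 0, 0, 2, -5, 0, -7.8, 0, 0, 0, 2]
}}

```text
time_s: 28.35
ee_pos: [0.4445, 0.1019, 0.338]
orientation: [0.773, 0.603, 0.122, 0.158]
force: [-0.1, 0.3, -4.2]
opening: 0.0333
grip_force: 30.0
```

```bash
python3 - <<'E'
from h import *
from cell import robot
c4,v4=pickle.load(open("sc4.pkl","rb")); c=robot.snapshot("scene"); v=robot.snapshot("side"); w=robot.snapshot("wrist"); s=robot.sense(); pickle.dump((c,v,w,s),open("sc5.pkl","wb"))
for q in(d["scene"],c4,c): print([o for o in orange(q["image"]) if 330<o[1][0]<480])
for q in(d["side"],v4,v): print([o for o in orange(q["image"]) if 200<o[1][0]<480])
for q in(d["scene"],c4,c): print("dark",[o for o in dark(q["image"],40) if 330<o[1][0]<480 and o[1][1]>150])
print("wrist",[o for o in orange(w["image"])],s["force"],s["ee_pos"])
E
```

```text
[([362, 197, 39, 56, 1264], [381.7, 224.6]), ([390, 225, 37, 47, 1078], [408.7, 248.6]), ([420, 224, 50, 68, 1851], [445.2, 258.0])]
[([363, 197, 38, 57, 1266], [382.0, 224.7]), ([421, 224, 49, 68, 1847], [445.3, 257.9])]
[([351, 103, 36, 57, 1283], [369.6, 132.0]), ([363, 197, 39, 57, 1258], [382.0, 225.1]), ([421, 224, 49, 68, 1840], [445.2, 257.8])]
[([237, 86, 61, 85, 1630], [268.4, 130.2]), ([281, 163, 21, 16, 161], [292.0, 171.2]), ([434, 218, 42, 63, 1626], [454.5, 249.1])]
[([237, 86, 41, 39, 784], [255.3, 104.5]), ([257, 123, 38, 48, 955], [275.1, 146.6]), ([431, 233, 41, 46, 835], [454.5, 258.8]), ([330, 362, 40, 38, 1193], [348.9, 383.2])]
[([220, 80, 79, 91, 2881], [256.7, 121.9]), ([281, 163, 21, 15, 131], [292.1, 170.6]), ([431, 226, 41, 53, 1227], [450.2, 253.2])]
dark [([385, 183, 21, 20, 295], [395.1, 192.0]), ([363, 206, 38, 47, 609], [380.0, 232.0]), ([453, 209, 23, 22, 367], [463.9, 219.0]), ([409, 211, 24, 22, 389], [420.7, 221.3]), ([390, 228, 37, 44, 401], [407.6, 255.3]), ([420, 234, 49, 58, 897], [441.0, 267.0])]
dark [([385, 183, 21, 20, 298], [395.1, 191.8]), ([363, 207, 20, 44, 232], [371.5, 228.5]), ([453, 209, 23, 22, 365], [464.0, 219.0]), ([372, 214, 29, 41, 333], [386.9, 234.0]), ([420, 234, 49, 58, 890], [441.2, 267.0])]
dark [([386, 184, 21, 20, 303], [395.7, 192.9]), ([363, 207, 39, 47, 824], [380.2, 231.0]), ([453, 209, 24, 22, 367], [464.0, 219.0]), ([420, 233, 49, 59, 1052], [441.0, 266.4])]
wrist [([290, 0, 40, 24, 823], [311.2, 10.7]), ([628, 30, 12, 201, 941], [636.4, 139.1]), ([287, 79, 46, 45, 619], [314.7, 108.2]), ([280, 197, 70, 42, 1475], [312.0, 213.3])] [ 0.3291036  -0.89650258 -4.18398164] [0.44443976 0.10180118 0.33772213]
```

```bash
cat > fit.py <<'E'
from h import *
def cone_pts(piv,T,a,b,H):
    A=T*R.from_euler('y',a)*R.from_euler('x',b); t=np.linspace(0,2*np.pi,24,endpoint=False); P=[]
    for h,r in((0,.029),(.078,.029),(.118,.014)): P.append(np.c_[r*np.cos(t),r*np.sin(t),0*t+H-h])
    return piv+A.apply(np.vstack(P))
def fit(n,im,s,H=.137,dx=0):
    h=cv2.cvtColor(im,cv2.COLOR_RGB2HSV); m=((h[...,0]<15)&(h[...,1]>140)&(h[...,2]>25)).astype(np.uint8)
    T=R.from_quat(s["orientation"]); piv=s["ee_pos"]+T.apply([dx,0,.006]); best=[]
    for a in np.arange(-40,41,2):
        for b in (-4,0,4):
            q=proj(n,cone_pts(piv,T,np.radians(a),np.radians(b),H)); k=np.zeros_like(m); cv2.fillConvexPoly(k,cv2.convexHull(q.round().astype(np.int32)),1)
            best.append((round((k&m).sum()/((k|m)[q[:,1].min().astype(int)-25:q[:,1].max().astype(int)+25,q[:,0].min().astype(int)-25:q[:,0].max().astype(int)+25]).sum(),3),a,b))
    print(n,sorted(best)[::-1][:5])
E
python3 - <<'E'
from fit import *
c,v,w,s=pickle.load(open("sc5.pkl","rb")); fit("scene",c["image"],s); fit("side",v["image"],s)
E
```

```text
scene [(np.float64(0.853), np.int64(-4), 4), (np.float64(0.84), np.int64(2), -4), (np.float64(0.838), np.int64(-2), 0), (np.float64(0.835), np.int64(-6), 4), (np.float64(0.834), np.int64(0), -4)]
side [(np.float64(0.682), np.int64(-20), -4), (np.float64(0.681), np.int64(-18), -4), (np.float64(0.68), np.int64(-22), -4), (np.float64(0.678), np.int64(-12), -4), (np.float64(0.678), np.int64(-16), -4)]
```

```bash
python3 - <<'E'
from h import *
p=(.6090,.2426,-.246)
s=rel(bay(p,1,.137)+tool(25).apply([0,.003,-.19]),25);print(s["ee_pos"])
E
```

```text
cm [17.66 -1.27 -0.28] deg [-2.04  0.1   0.01] F [ 0.3 -0.9 -4.2] t 28.5
[0.44443976 0.10180118 0.33772213]
```

Emit:
{"op": "servo_tool", "data": {
  "motion": [0.3, 0, 0, -0.2, 0, 0, 2, 0.9, -0.1, -0.1, -0.5, 0, 0, 2, 1.9, -0.2, -0.1, -1, 0, 0, 2, 3.3, -0.3, -0.2, -1.5, 0, 0, 2, 5, -0.4, -0.3, -2, 0, 0, 2, 6.9, -0.5, -0.3, -2, 0, 0, 2, 8.8, -0.6, -0.3, -2, 0, 0, 2, 10.7, -0.8, -0.3, -2, 0, 0, 2, 12.6, -0.9, -0.3, -2, 0, 0, 2, 14.3, -1.1, -0.3, -2, 0, 0, 2]
}}

```text
time_s: 29.75
ee_pos: [0.4686, 0.2444, 0.3363]
orientation: [0.77, 0.6, 0.133, 0.171]
force: [-0.4, -0.1, -4.8]
opening: 0.033
grip_force: 30.0
```

Emit:
{"op": "servo_tool", "data": {
  "motion": [1.3, -0.1, 0, 0, 0, 0, 2, 2.3, -0.2, 0, 0, 0, 0, 2, 3, -0.2, 0, 0, 0, 0, 2, 3.3, -0.2, 0, 0, 0, 0, 2, 3.4, -0.2, 0, 0, 0, 0, 2, 3.4, -0.2, 0, 0, 0, 0, 2, 3.4, -0.2, 0, 0, 0, 0, 2, 3.4, -0.2, 0, 0, 0, 0, 2, 3.4, -0.2, 0, 0, 0, 0, 2, 3.4, -0.2, 0, 0, 0, 0, 2]
}}

```text
time_s: 31.0
ee_pos: [0.4749, 0.2765, 0.3355]
orientation: [0.77, 0.6, 0.132, 0.171]
force: [-0.9, -0.2, -4.2]
opening: 0.0327
grip_force: 30.0
```

```bash
python3 - <<'E'
from fit import *
from cell import robot
p=(.6090,.2426,-.246)
s=rel(bay(p,1,.137)+tool(25).apply([0,.003,-.19]),25);print(s["ee_pos"])
c=robot.snapshot("scene"); v=robot.snapshot("side"); fit("scene",c["image"],s); fit("side",v["image"],s); fit("scene",c["image"],s,dx=.003);fit("scene",c["image"],s,dx=-.003)
print([o for o in orange(c["image"]) if 330<o[1][0]<480])
E
```

```text
cm [-0.03  0.01  0.05] deg [-0.01  0.09 -0.01] F [-0.9 -0.2 -4.2] t 31.0
[0.47494495 0.27653268 0.33545868]
scene [(np.float64(0.851), np.int64(-2), 4), (np.float64(0.83), np.int64(-2), 0), (np.float64(0.82), np.int64(-4), 4), (np.float64(0.816), np.int64(0), 0), (np.float64(0.815), np.int64(0), -4)]
side [(np.float64(0.566), np.int64(-14), 0), (np.float64(0.564), np.int64(-10), 0), (np.float64(0.563), np.int64(-12), 0), (np.float64(0.562), np.int64(-8), 0), (np.float64(0.562), np.int64(-18), 0)]
scene [(np.float64(0.845), np.int64(-4), 4), (np.float64(0.83), np.int64(-2), 0), (np.float64(0.817), np.int64(-2), -4), (np.float64(0.816), np.int64(-4), 0), (np.float64(0.813), np.int64(-6), 4)]
scene [(np.float64(0.842), np.int64(0), 0), (np.float64(0.837), np.int64(0), 4), (np.float64(0.834), np.int64(2), -4), (np.float64(0.832), np.int64(-2), 4), (np.float64(0.831), np.int64(2), 0)]
[([421, 133, 45, 62, 1632], [444.7, 164.2]), ([363, 197, 39, 57, 1254], [382.2, 225.2]), ([420, 224, 50, 68, 1861], [445.2, 257.8])]
```

Emit:
{"op": "servo_tool", "data": {
  "motion": [0.1, 0.1, 0.5, 0, 0, 0, 2, 0.1, 0.2, 1.5, 0, 0, 0, 2, 0.1, 0.4, 3, 0, 0, 0, 2, 0.1, 0.4, 5, 0, 0, 0, 2, 0.1, 0.4, 7, 0, 0, 0, 2, 0.1, 0.4, 8.7, 0, 0, 0, 2, 0.1, 0.4, 9.7, 0, 0, 0, 2, 0.1, 0.4, 10.3, 0, 0, 0, 2, 0.1, 0.4, 10.5, 0, 0, 0, 2, 0.1, 0.4, 10.5, 0, 0, 0, 2]
}}

```text
time_s: 32.35
ee_pos: [0.5218, 0.2658, 0.2423]
orientation: [0.77, 0.6, 0.133, 0.171]
force: [0.1, 0.3, -4.6]
opening: 0.0336
grip_force: 30.0
```

Emit:
{"op": "servo_tool", "data": {
  "motion": [0, 0, 0.5, 0, 0, 0, 2, 0, 0, 1.2, 0, 0, 0, 2, 0, 0, 2, 0, 0, 0, 2, 0, 0, 2.8, 0, 0, 0, 2, 0, 0, 3.6, 0, 0, 0, 2, 0, 0, 4.4, 0, 0, 0, 2, 0, 0, 5, 0, 0, 0, 2, 0, 0, 5.4, 0, 0, 0, 2, 0, 0, 5.5, 0, 0, 0, 2, 0, 0, 5.5, 0, 0, 0, 2]
}}

```text
time_s: 33.6
ee_pos: [0.5443, 0.26, 0.1922]
orientation: [0.77, 0.6, 0.133, 0.171]
force: [-0.3, 0.7, -4.3]
opening: 0.0333
grip_force: 30.0
```

```bash
python3 - <<'E'
from fit import *
from cell import robot
p=(.6090,.2426,-.246)
s=rel(bay(p,1,.137),25)
c=robot.snapshot("scene"); 
print([o for o in orange(c["image"]) if 330<o[1][0]<480])
E
```

```text
cm [-0.1  -0.7   3.05] deg [-0.    0.09 -0.01] F [-0.3  0.7 -4.3] t 33.6
[([363, 197, 39, 57, 1258], [382.4, 225.1]), ([393, 208, 40, 54, 1342], [413.7, 235.3]), ([420, 224, 50, 68, 1867], [445.2, 257.8])]
```

Emit:
{"op": "servo_tool", "data": {
  "motion": [0, 0, 0.4, 0, 0, 0, 2, 0, 0, 1, 0, 0, 0, 2, 0, 0, 1.6, 0, 0, 0, 2, 0, 0, 2.1, 0, 0, 0, 2, 0, 0, 2.4, 0, 0, 0, 2, 0, 0, 2.6, 0, 0, 0, 2, 0, -0.1, 2.7, 0, 0, 0, 2, 0, -0.2, 2.7, 0, 0, 0, 2, 0, -0.3, 2.7, 0, 0, 0, 2, 0, -0.3, 2.7, 0, 0, 0, 2]
}}

```text
time_s: 34.9
ee_pos: [0.5525, 0.2578, 0.1664]
orientation: [0.77, 0.6, 0.133, 0.171]
force: [0.4, 0.1, -3.7]
opening: 0.0332
grip_force: 30.0
```

Emit:
{"op": "servo_tool", "data": {
  "motion": [0, 0, 0.05, 0, 0, 0, 2, 0, -0.05, 0.1, 0, 0, 0, 2, 0, -0.1, 0.1, 0, 0, 0, 2, 0, -0.15, 0.15, 0, 0, 0, 2, 0, -0.2, 0.15, 0, 0, 0, 2, 0, -0.2, 0.2, 0, 0, 0, 2, 0, -0.2, 0.2, 0, 0, 0, 2, 0, -0.2, 0.2, 0, 0, 0, 2, 0, -0.2, 0.2, 0, 0, 0, 2, 0, -0.2, 0.2, 0, 0, 0, 2]
}}

```text
time_s: 36.15
ee_pos: [0.5517, 0.258, 0.1637]
orientation: [0.77, 0.6, 0.132, 0.171]
force: [-2.4, 0.7, -2.0]
opening: 0.033
grip_force: 30.0
```

```bash
python3 - <<'E'
from fit import *
s=rel(bay((.6090,.2426,-.246),1,.137),25); print(R.from_quat(s["orientation"]).inv().apply(s["force"]))
E
```

```text
cm [-0.1  -0.19  0.15] deg [-0.01  0.09 -0.01] F [-2.4  0.7 -2. ] t 36.15
[ 0.11537638 -3.13733678  0.69779964]
```

Emit:
{"op": "servo_tool", "data": {
  "motion": [0, -0.05, 0, 0, 0, 0, 2, 0, -0.1, 0, 0, 0, 0, 2, 0, -0.15, 0, 0, 0, 0, 2, 0, -0.2, 0.03, 0, 0, 0, 2, 0, -0.2, 0.06, 0, 0, 0, 2, 0, -0.2, 0.1, 0, 0, 0, 2, 0, -0.2, 0.1, 0, 0, 0, 2, 0, -0.2, 0.1, 0, 0, 0, 2, 0, -0.2, 0.1, 0, 0, 0, 2, 0, -0.2, 0.1, 0, 0, 0, 2]
}}

```text
time_s: 37.4
ee_pos: [0.5504, 0.2585, 0.1629]
orientation: [0.77, 0.6, 0.133, 0.171]
force: [-8.7, -0.2, 15.4]
opening: 0.0334
grip_force: 30.0
```

```bash
python3 - <<'E'
from fit import *
s=rel(bay((.6090,.2426,-.246),1,.137),25); print(R.from_quat(s["orientation"]).inv().apply(s["force"]))
E
```

```text
cm [-0.12 -0.04  0.13] deg [ 0.05  0.05 -0.02] F [-8.7 -0.2 15.4] t 37.4
[ -2.36940535  -1.07919067 -17.46937746]
```

Emit:
{"op": "servo_tool", "data": {
  "motion": [0, -0.05, -0.03, 0, 0, 0, 2, 0, -0.1, -0.05, 0, 0, 0, 2, 0, -0.1, -0.05, 0, 0, 0, 3.4, 0, -0.1, -0.05, 0, 0, 0, 3.6, 0, -0.1, -0.05, 0, 0, 0, 3.9, 0, -0.1, -0.05, 0, 0, 0, 4.3, 0, -0.1, -0.05, 0, 0, 0, 5, 0, -0.1, -0.05, 0, 0, 0, 6, 0, -0.1, -0.05, 0, 0, 0, 8, 0, -0.1, -0.05, 0, 0, 0, 9]
}}

```text
time_s: 38.65
ee_pos: [0.5493, 0.2586, 0.162]
orientation: [0.77, 0.6, 0.132, 0.171]
force: [0.8, 0.5, -0.2]
opening: 0.0772
grip_force: 0.0
```

Emit:
{"op": "servo_tool", "data": {
  "motion": [0, 0, -0.3, 0, 0, 0, 9, 0, 0, -1, 0, 0, 0, 9, 0, 0, -2.5, 0, 0, 0, 9, 0, 0, -4.5, 0, 0, 0, 9, 0, 0, -7, 0, 0, 0, 9, 0, 0, -10, 0, 0, 0, 9, 0, 0, -13, 0, 0, 0, 9, 0, -3, -16, 0, 0, 0, 9, 0, -7, -18, 0, 0, 0, 9, 0, -9, -18, 0, 0, 0, 9]
}}

```text
time_s: 39.9
ee_pos: [0.3944, 0.2978, 0.2887]
orientation: [0.77, 0.601, 0.134, 0.171]
force: [0.2, -0.5, -0.2]
opening: 0.0897
grip_force: 0.0
```

```bash
python3 - <<'E'
from fit import *
from cell import robot
p=(.6090,.2426,-.246); s=robot.sense(); print(s["ee_pos"],s["force"])
c=robot.snapshot("scene"); v=robot.snapshot("side")
for n,q in(("scene",c),("side",v)):
    print(n,[o for o in orange(q["image"]) if 190<o[1][0]<480]); print("dark",[o for o in dark(q["image"],40) if 190<o[1][0]<480 and o[0][4]<700 and o[1][1]>90])
    print("pred cone cap",proj(n,bay(p,1,.135)),"squat cap",proj(n,[.659,-.239,.068+.112]))
# silhouette fit in the scene: cone in bay frame
im=c["image"]; h=cv2.cvtColor(im,cv2.COLOR_RGB2HSV); m=((h[...,0]<15)&(h[...,1]>140)&(h[...,2]>25)).astype(np.uint8)
m[:,:385]=0; Z=tool(25); best=[]
n_,l,st,ce=cv2.connectedComponentsWithStats(m)
for dx in np.arange(-10,13,2.):
  for dy in np.arange(-10,11,2.):
    for a in(-4,0,4):
      f=bay(p,1,0)+Z.apply([dy/1e3,dx/1e3,0]); P=cone_pts(f,Z,np.radians(a),0,0)
      k=np.zeros_like(m); q=proj("scene",P); cv2.fillConvexPoly(k,cv2.convexHull(q.round().astype(np.int32)),1)
      lab=l[int(q[:,1].mean()),int(q[:,0].mean())]; mm=(l==lab)&(lab>0)
      best.append((round((k&mm).sum()/(k|mm).sum(),3),dx,dy,a))
print(sorted(best)[::-1][:8])
E
```

```text
[0.39444077 0.29782037 0.28870487] [ 0.15541149 -0.52815863 -0.20029383]
scene [([213, 50, 10, 19, 101], [217.5, 58.1]), ([195, 59, 10, 17, 68], [199.4, 67.1]), ([195, 168, 29, 37, 690], [208.9, 186.4]), ([363, 198, 39, 56, 1249], [382.3, 225.2]), ([390, 216, 39, 56, 1302], [410.4, 244.8]), ([421, 224, 49, 68, 1851], [445.2, 257.8])]
dark [([386, 184, 21, 19, 295], [395.7, 192.7]), ([276, 194, 20, 83, 426], [289.3, 231.0]), ([416, 203, 20, 19, 269], [425.3, 211.6]), ([363, 208, 39, 46, 486], [381.4, 232.7]), ([453, 209, 24, 22, 385], [464.1, 218.9]), ([263, 216, 10, 43, 91], [266.7, 235.9]), ([404, 230, 24, 42, 233], [416.2, 255.8]), ([390, 234, 12, 33, 98], [395.1, 253.3]), ([421, 234, 26, 51, 391], [432.6, 260.3]), ([433, 244, 36, 48, 405], [449.6, 271.8])]
pred cone cap [[425.55680084 211.72272279]] squat cap [[202.56675557 161.08887363]]
side [([237, 86, 61, 85, 1591], [269.7, 131.0]), ([281, 163, 21, 15, 140], [292.0, 170.6]), ([431, 226, 41, 53, 1203], [450.2, 253.4])]
dark [([241, 100, 29, 38, 616], [254.9, 118.5]), ([367, 293, 47, 58, 410], [391.2, 323.9])]
pred cone cap [[251.93793858 107.02977089]] squat cap [[459.78249938 218.13002773]]
[(np.float64(0.874), np.float64(-8.0), np.float64(-8.0), -4), (np.float64(0.873), np.float64(-8.0), np.float64(-4.0), 0), (np.float64(0.87), np.float64(-6.0), np.float64(-8.0), -4), (np.float64(0.869), np.float64(-4.0), np.float64(-6.0), -4), (np.float64(0.867), np.float64(-2.0), np.float64(-2.0), 0), (np.float64(0.867), np.float64(-4.0), np.float64(-2.0), 0), (np.float64(0.867), np.float64(-6.0), np.float64(-4.0), 0), (np.float64(0.866), np.float64(-2.0), np.float64(-6.0), -4)]
```

```bash
python3 - <<'E'
from h import *
from cell import robot
for n in("scene","side"):
    im=robot.snapshot(n)["image"]
    for t in(35,50,60): print(n,t,[o for o in dark(im,t) if (180<o[1][0]<225 and 140<o[1][1]<200) or (430<o[1][0]<480 and 190<o[1][1]<290)])
    print([o for o in orange(im) if o[1][0]>430 and n=="side"])
def sil(n,c,a=0):
    t=np.linspace(0,6.28,24);return [ (lambda q:(q.min(0).round(1).tolist(),q.max(0).round(1).tolist()))(proj(n,np.c_[c[0]+r*np.cos(np.r_[t,t]),c[1]+r*np.sin(np.r_[t,t]),.068+np.r_[0*t+h0,0*t+h1]])) for r,h0,h1 in((.029,0,.07),(.022,.098,.126))]
print(sil("scene",(.659,-.239)),sil("side",(.659,-.239)))
E
```

```text
scene 35 [([193, 152, 22, 21, 359], [203.4, 162.1]), ([195, 172, 29, 33, 569], [210.1, 190.5]), ([453, 209, 24, 22, 380], [464.2, 218.9]), ([423, 234, 20, 39, 103], [433.4, 252.1]), ([439, 246, 29, 46, 193], [451.7, 272.5])]
scene 50 [([193, 152, 31, 54, 1155], [207.4, 179.0]), ([418, 208, 59, 84, 2050], [447.1, 254.0]), ([460, 266, 10, 19, 62], [464.2, 275.1])]
scene 60 [([193, 152, 31, 54, 1173], [207.4, 179.2])]
[]
side 35 [([444, 205, 31, 32, 797], [458.8, 220.2])]
side 50 [([443, 204, 32, 33, 837], [458.7, 220.3]), ([431, 256, 13, 21, 110], [435.4, 265.4]), ([445, 261, 21, 17, 99], [457.2, 270.7])]
side 60 [([431, 204, 44, 75, 1932], [452.9, 241.8])]
[([431, 226, 41, 53, 1238], [450.0, 253.4])]
[([193.4, 167.7], [223.0, 205.5]), ([191.5, 150.4], [213.3, 171.9])] [([429.6, 223.3], [473.7, 278.5]), ([443.4, 201.3], [476.9, 235.3])]
```

```bash
python3 -c "
from cell import robot
print(robot.hand_in())"
```

```text
the job is handed in; nothing more can be done
None
```

The job is handed in at about 40 s of the 72 s. By the last camera checks, the cone bottle rests in the middle bay where the squat one was and the squat bottle stands upright, centred on the stirrer plate. On the way over, the cone bottle apparently brushed the middle bottle's cap and shifted it about 2 mm; no other rack bottle moved measurably, and I did not re-measure the can or the dishes.

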